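# Clear the dosing cup off the aquarium filter and clamp its lid

### The arm

A 6-joint arm with a two-finger parallel gripper is mounted at the origin on the work surface. World frame = base frame: x ahead of the robot, y to its left, z up, the work surface at z = 0. Lengths are in m, angles in degrees, forces in N, time in s.
With the tool pointing down it reaches from about 0.4 to 0.825 m from the base axis. Payload 7 kg.
Tool frame: the origin (TCP) lies on the centre line of the jaws, within the pads' length; the fingertips stand 19 mm ahead of it and the grasp point (between the pads) is the TCP; z points along the fingers, y is the line along which they close (so a half turn about z gives the same grasp; the last joint's range is limited). The gripper opens to 88 mm and grips with 3 to 60 N. Pads are 19 mm wide; open, the fingers measure 130 mm over their backs; the gripper's body (78 mm by 193 mm) begins 47 mm behind the grasp point.
Start: joints at [85.491, 20.546, 0.682, 0, -70.136, -16.507], TCP at [0.242, 0.63, 0.246] pointing down, gripper open.
Joint ranges: [-176.03, 176.03], [-82.01, 121.73], [-58.28, 71.71], [-173.87, 95.51], [-174.79, -0.11], [-173.66, 173.66]. Speed limits (degrees/s): [136.94, 136.94, 172.46, 180, 180, 180].

### API

Orientations are given as [roll, pitch, yaw] about the fixed x, y, z axes, in that order (R = Rz(yaw) Ry(pitch) Rx(roll)).
In Python, from plant import ctrl gives the robot as it stands.
- The arm moves only by the tool move_arm, never from a script. Its argument "motion" is a list of rows, each a list of 3 entries, a list of its own where there are three numbers: the shift along the tool's x, y, z in mm, then the turn, a rotation vector about the tool's x, y, z in degrees, then the closure, from 0 (fully open) to 1 (shut). A call has 1 to 10 rows; each row is the pose to reach, as a shift and turn from the pose commanded when the call began, along the tool's axes at that moment; what a row does not reach only later rows make up. A row lasts 1/12 s, in which the tool goes at most 41.7 mm and 7.16 degrees, less where a joint would pass 70% of its speed; a pose out of reach is approached as far as the arm can. A call with a gripper value outside its range is refused whole. The fingers move at their own pace and stop on an object; the grip force is fixed at half the most. Time passes only in rows, so rows that repeat a pose let the fingers close. It gives the time, the measured TCP pose, the force, the opening and the grip force at its end, in the units of the state.
- ctrl.get_obs(): the state, without advancing time (a new reading comes with each control period).
- ctrl.snapshot(name): name is "side" or "top" or "wrist"; returns a dict with "color" (384x512x3 uint8, blue, green, red), "camera_matrix" (3x3 intrinsics, pixels), "k1" (the pictures are not rectified: a ray, as slopes to the right and down, at radius r is drawn at 1 + k1 r^2 times it, then the intrinsics apply), "cam_to_world" (4x4, takes a point from camera to world coordinates). Camera axes: x right, y up, looking along -z (the intrinsics and any distortion apply to the point x, -y, -z); pixel columns grow to the right and rows downward; lengths in m; the calibration is good to about 2 mm. A picture is of the moment at which its call begins. There is no depth.
- ctrl.close_job(): hands the job in; it is judged then, once.
The state is a dict: "clock": time; "joint_pos": joint angles; "qvel": joint speeds; "tau": joint torques, N m; "tool_pos": TCP position; "orientation": TCP orientation; "force": force on the tool from outside, world axes, zero at the start; "moment": the same for the moment, N m; "opening": finger opening in m; "gripper_force": force on a finger pad.
Only numpy, scipy, OpenCV 4.12 (cv2) and the standard library are available. Lean on these libraries where they do the work, as an engineer would, in place of code of your own. Each camera call takes 0.05 s, during which the arm holds its last target. There are 200 camera calls.

### The job

A dosing cup has been left on the lid of the aquarium filter, in the way of the raised clamp handle. First lift the cup off and nest it upright in its twin standing on the worktop, fully seated; then swing the clamp handle over and down until it lies fully home on the lid. Leave the bottle, the jar and the tub where they stand.

Things in the scene. Friction and masses are not known exactly. Their poses are not given: they have to be found in the camera images.
- filter: compact aquarium canister filter, fixed: black square body, grey lid 220 x 220 mm, lid top 180 mm above the worktop. Origin: centre of its underside; x points from front (robot side) to back, z up. Two hose tails, 32 mm diameter, stand 25 mm above the lid at local x +88, y +-40 mm; green hoses leave them over the back, 250 mm above the worktop at most
- clamp (a joint): angle of the clamp handle in rad: 0 = lying flat, fully home on the lid (its stop); 1.57 = standing straight up; it starts raised at 1.35 to 1.75 (above 1.57 it leans towards the front) and stops at 2.0. Stiff hinge: stays wherever it is left; about 2 to 3 N at the bar moves it
- clamp_hinge (a point): point on the handle's hinge axis, midway between its arms, 192 mm above the worktop, at local x = -85 mm of the filter. The axis runs along the filter's y
- clamp_bar (a point): centre of the handle's black crossbar: round, 18 mm diameter, 208 mm long along the filter's y, 130 mm from the hinge axis, on two steel arms (12 mm thick) at local y = +-98 mm. When home, the bar's centre is at local x = +45 mm, 12 mm above the lid
- cup_a: white plastic dosing cup standing on the filter lid: open at the top, 90 mm high. Lower part tapers from 36 mm diameter at the foot to 55 mm at height 56 mm; there a step, then a straight band of 64 mm outer and 58 mm inner diameter up to the rim at 90 mm. Wall 3 mm, about 50 g. Origin at the centre of its underside, z up
- cup_b: its identical twin, standing empty on the worktop to the left or right of the filter; same shape and origin. When nested, the step of the upper cup rests on the rim of the lower one and its underside stands 56 mm below that rim, 34 mm above the lower cup's underside
- bottle: bystander: white bottle with blue cap, 60 mm diameter, 135 mm high, on the other side of the filter from cup_b. Origin at the centre of its underside
- jar: bystander: amber jar with black lid, 64 mm diameter, 75 mm high, beyond the filter to the right. Origin at the centre of its underside
- tub: bystander: brown tub with white lid, 80 mm diameter, 60 mm high, beyond the filter to the left. Origin at the centre of its underside

How it is judged:
By the outcome, as a careful person would: the job done as asked, in the order asked, and still so for the second after the job is handed in, with the robot touching nothing.
It also fails if it takes over 53 s, if anything falls off the work surface, if the arm or the gripper's body presses on something with over 40 N, if the wrist force passes 120 N, or if a joint passes its speed limit or range.

## Working session

There is one attempt and no reset: what is moved stays moved. The work goes in short steps, Python scripts to look and compute and a tool call to move; the robot and the scene stay as the last step left them, time stands still between calls to the robot, and variables do not carry over. Pictures are saved under pics/ and viewed, at most 12 in all, crops included, and the job is handed in when it is done.

Besides the shell and the picture viewer there is one more tool, called after "Request:" as name([rows], argument=value, ...), one row to a line, values as JSON. move_arm: Moves the arm, as the interface text tells. Its arguments: {"type":"object","properties":{"motion":{"type":"array"}},"required":["motion"]}

```bash
mkdir -p pics; ls; python3 - <<'E'
from plant import ctrl
import cv2,pickle
o=ctrl.get_obs();print(o)
d={}
for n in("side","top"):
    s=ctrl.snapshot(n);d[n]=s;cv2.imwrite(f"pics/{n}0.png",cv2.resize(s["color"],(800,600),interpolation=cv2.INTER_CUBIC))
    print(n,s["camera_matrix"],s["k1"],s["cam_to_world"])
pickle.dump(d,open("s0.pkl","wb"))
E
```

```text
pics
{'clock': 0.0, 'joint_pos': array([ 8.54915743e+01,  2.05891466e+01,  6.35465610e-01, -2.09186729e-02,
       -7.01357375e+01, -1.65055485e+01]), 'qvel': array([-0.0272983 , -0.02377193, -0.08028544,  0.01352625, -0.08506237,
        0.07167049]), 'tau': array([-2.32460166e-03, -5.82707226e+01,  2.93048573e+01,  6.99697763e+00,
        6.84289495e-03, -1.66046525e-04]), 'tool_pos': array([0.24192158, 0.62967852, 0.24465883]), 'orientation': array([ 1.79908679e+02, -6.55221242e-03, -2.10210924e+01]), 'force': array([ 0.38433758,  0.03047656, -0.25345142]), 'moment': array([ 0.04284265,  0.00192638, -0.0152799 ]), 'gripper_force': 0.0, 'opening': 0.08786197572808721}
side [[349.48673389   0.         259.04236062]
 [  0.         349.48673389 196.68963122]
 [  0.           0.           1.        ]] -0.103889617915058 [[-0.42435306  0.51297846 -0.7461753  -0.00617173]
 [-0.90547464 -0.24616414  0.34571505  0.26877268]
 [-0.00633722  0.82234805  0.56894949  0.56595088]
 [ 0.          0.          0.          1.        ]]
top [[393.49212416   0.         251.69009843]
 [  0.         393.49212416 188.66143055]
 [  0.           0.           1.        ]] 0.02977880640074255 [[ 2.60824148e-02  9.94303410e-01 -1.03346194e-01  4.92464851e-01]
 [-9.99631254e-01  2.67231289e-02  4.81973496e-03 -1.00531299e-04]
 [ 7.55401258e-03  1.03182375e-01  9.94633769e-01  1.16114313e+00]
 [ 0.00000000e+00  0.00000000e+00  0.00000000e+00  1.00000000e+00]]
```

View pics/side0.png

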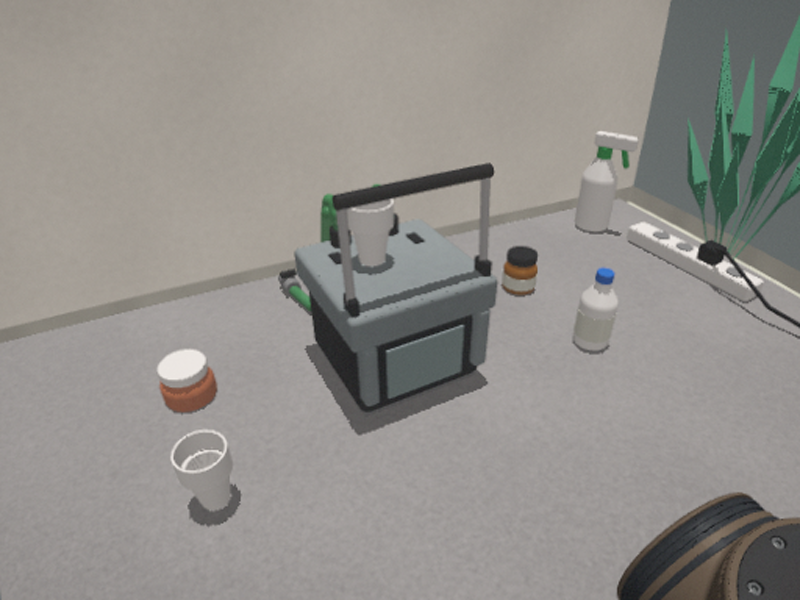

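View pics/top0.png

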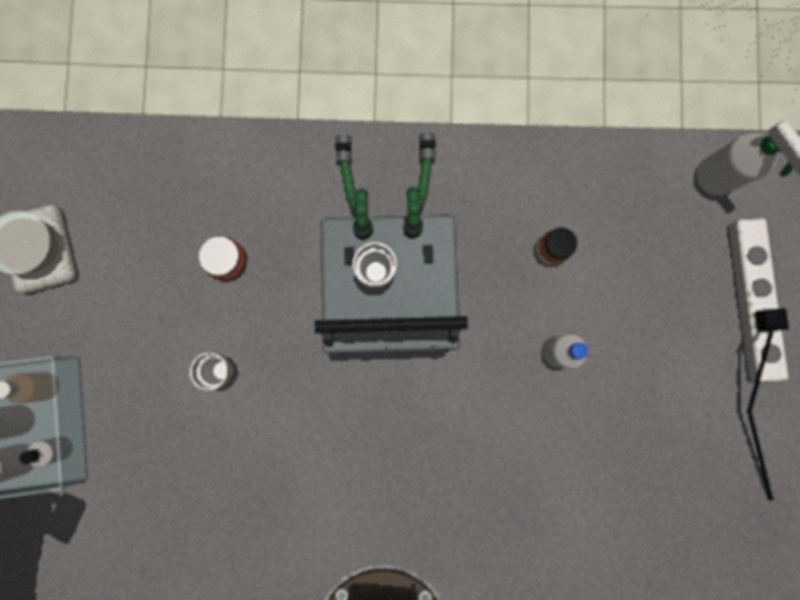

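The side view shows the raised handle with cup_a on the lid behind it (375,230). Cup_b stands to the left (203,470), with the bottle at right. In the top view, cup_a's rim is near (375,265), cup_b is near (210,371) and the bar runs from (317,326) to (467,323). Next I'll enlarge these areas to read pixels.

```bash
python3 - <<'E'
import cv2,pickle,numpy as np
d=pickle.load(open("s0.pkl","rb"));t=d["top"]["color"];s=d["side"]["color"]
def c(im,x,y,w,h,k):
    r=cv2.resize(im[y:y+h,x:x+w],None,fx=k,fy=k,interpolation=cv2.INTER_CUBIC)
    for i in range(0,w,10): cv2.line(r,(i*k,0),(i*k,5),(0,255,255),1);cv2.putText(r,str(x+i),(i*k,14),0,.3,(0,255,255))
    for i in range(0,h,10): cv2.line(r,(0,i*k),(5,i*k),(0,255,255),1);cv2.putText(r,str(y+i),(6,i*k+4),0,.3,(0,255,255))
    return r
a=c(t,195,130,110,100,5)   # 550x500
b=c(t,115,217,50,40,5)     #250x200
e=c(s,105,270,50,60,5) #250x300
o=np.zeros((500,800,3),np.uint8);o[:,:550]=a;o[:200,550:]=b;o[200:,550:]=e
cv2.imwrite("pics/c1.png",o)
cv2.imwrite("pics/c2.png",c(s,180,95,150,115,5))
E
```

```text
(no output)
```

View pics/c1.png

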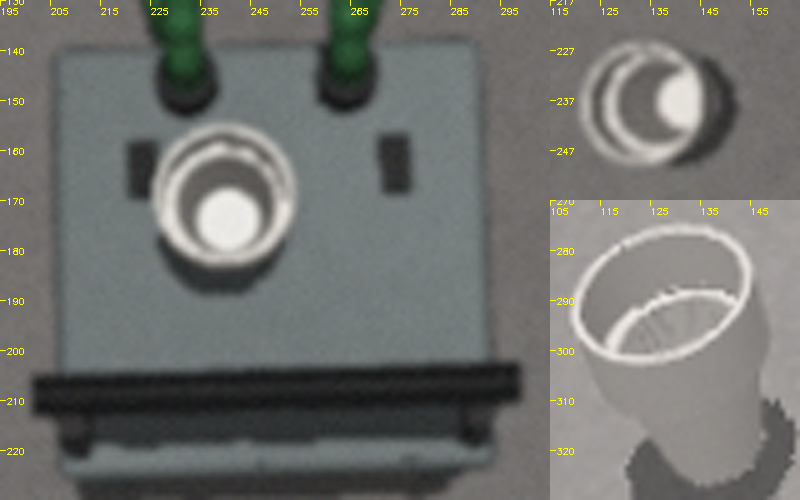

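View pics/c2.png

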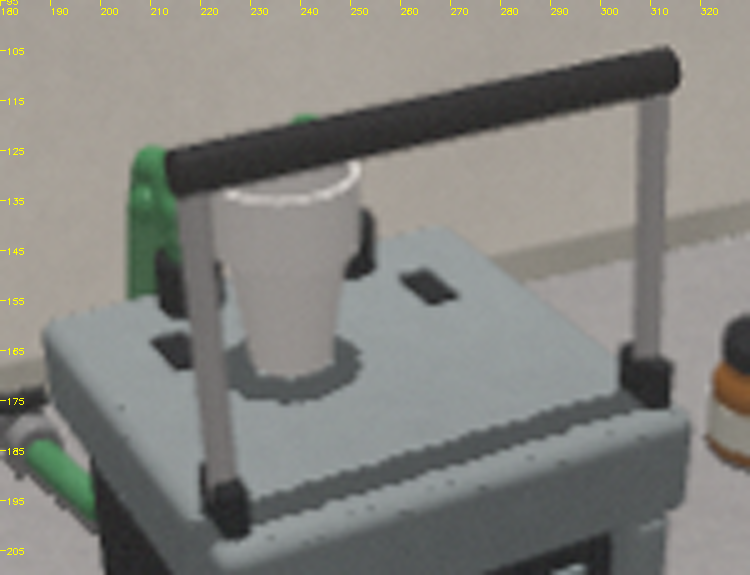

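The crops give these readings:
- **Top view:** cup_a's rim centre is at (239.5,168.8), cup_b's rim centre at (132.8,237) and the bar centre at about (249.8,207.2).
- **Side view:** cup_b's rim centre is at (127,288.6). The bar ends are at (213.2,129) and (315.2,108.6).

```bash
cat > h.py <<'E'
import numpy as np,cv2
def ray(s,u,v):
    K=s["camera_matrix"];x,y=cv2.undistortPoints(np.array([[[u,v]]],float),K,np.array([s["k1"],0,0,0.]))[0,0]
    T=s["cam_to_world"];d=T[:3,:3]@[x,-y,-1];return T[:3,3],d/np.linalg.norm(d)
def atz(s,u,v,z):
    o,d=ray(s,u,v);return o+d*(z-o[2])/d[2]
def proj(s,P):
    T=s["cam_to_world"];p=T[:3,:3].T@(np.array(P)-T[:3,3]);x,y=p[0]/-p[2],-p[1]/-p[2]
    k=1+s["k1"]*(x*x+y*y);K=s["camera_matrix"];return np.array([K[0,0]*x*k+K[0,2],K[1,1]*y*k+K[1,2]])
def tri(s1,a,s2,b):
    o1,d1=ray(s1,*a);o2,d2=ray(s2,*b)
    t=np.linalg.lstsq(np.c_[d1,-d2],o2-o1,rcond=None)[0];p,q=o1+t[0]*d1,o2+t[1]*d2
    return (p+q)/2,np.linalg.norm(p-q)
E
python3 - <<'E'
import pickle,numpy as np
from h import *
np.set_printoptions(precision=4,suppress=True)
d=pickle.load(open("s0.pkl","rb"));t=d["top"];s=d["side"]
T=lambda x,y:(195+x/5-.4,130+y/5-.4)
S=lambda x,y:(180+x/5-.4,95+y/5-.4)
print("A",atz(t,*T(224.5,196),.27), "foot side",atz(s,*S(293,364),.18))
print("B",atz(t,132.8,237,.09),tri(t,(132.8,237),s,(127,288.6)))
print("barL",tri(t,T(33,395),s,S(168,172)),"barR",tri(t,T(520,382),s,S(678,70)))
for n,p in dict(bl=(53,45),br=(478,40),lm=(60,370),rm=(490,365)).items(): print(n,atz(t,*T(*p),.18))
print("slots",atz(t,*T(142,170),.18),atz(t,*T(395,163),.18))
print("hinge L,R",atz(t,*T(78,437),.192),atz(t,*T(476,430),.192))
print("side corners",atz(s,*S(50,325),.18),atz(s,*S(445,230),.18),atz(s,*S(685,415),.18))
print("bottle cap",atz(t,370.5,225,.135),"tub lid",atz(t,140,164.5,.06))
E
```

```text
A [0.63   0.0247 0.27  ] foot side [0.6231 0.0275 0.18  ]
B [0.4646 0.3108 0.09  ] (array([0.4645, 0.3119, 0.0858]), np.float64(0.00010963381586823651))
barL (array([0.5345, 0.1033, 0.3212]), np.float64(0.002132484758090913)) barR (array([ 0.5442, -0.1071,  0.3206]), np.float64(0.003918080364360274))
bl [0.7188 0.1163 0.18  ]
br [ 0.7274 -0.0993  0.18  ]
lm [0.5539 0.1066 0.18  ]
rm [ 0.5622 -0.108   0.18  ]
slots [0.656  0.0691 0.18  ] [ 0.663  -0.0584  0.18  ]
hinge L,R [0.5205 0.0952 0.192 ] [ 0.5291 -0.1002  0.192 ]
side corners [0.7061 0.1151 0.18  ] [ 0.7158 -0.0937  0.18  ] [ 0.5116 -0.1053  0.18  ]
bottle cap [ 0.5126 -0.3158  0.135 ] tub lid [0.6669 0.311  0.06  ]
```

```bash
cat >> h.py <<'E'
from scipy.spatial.transform import Rotation as R
def go(x,y,z,yaw,roll=180,pitch=0):
    from plant import ctrl
    o=ctrl.get_obs();A=R.from_euler("xyz",o["orientation"],degrees=True);B=R.from_euler("xyz",[roll,pitch,yaw],degrees=True)
    print("t",o["clock"],"pos",o["tool_pos"].round(4),"rpy",o["orientation"].round(2),"F",o["force"].round(1),"open",round(o["opening"],4))
    print("shift",(A.inv().apply(np.array([x,y,z])-o["tool_pos"])*1000).round(1),"turn",(A.inv()*B).as_rotvec(degrees=True).round(2))
E
python3 -c "
from h import *
go(.30,.52,.41,2.7);go(.62,.025,.41,2.7)"
```

```text
t 0.1 pos [0.242  0.6297 0.2447] rpy [ 1.7992e+02 -1.0000e-02 -2.1020e+01] F [0.1 0.3 0.3] open 0.0877
shift [  93.6   81.8 -165.1] turn [ 8.000e-02  1.000e-02 -2.372e+01]
t 0.1 pos [0.242  0.6297 0.2447] rpy [ 1.7992e+02 -1.0000e-02 -2.1020e+01] F [0.1 0.3 0.3] open 0.0877
shift [ 569.8  429.1 -164.6] turn [ 8.000e-02  1.000e-02 -2.372e+01]
```

Request:
move_arm([
  [[94, 82, -165], [0, 0, -23.7], 0],
  [[94, 82, -165], [0, 0, -23.7], 0],
  [[94, 82, -165], [0, 0, -23.7], 0],
  [[94, 82, -165], [0, 0, -23.7], 0],
  [[94, 82, -165], [0, 0, -23.7], 0],
  [[94, 82, -165], [0, 0, -23.7], 0],
  [[330, 254, -165], [0, 0, -23.7], 0],
  [[330, 254, -165], [0, 0, -23.7], 0],
  [[330, 254, -165], [0, 0, -23.7], 0],
  [[330, 254, -165], [0, 0, -23.7], 0],
])

```text
clock: 0.93
tool_pos: [0.3913, 0.3783, 0.4101]
orientation: [180.0, 0.0, 2.7]
force: [1.5, 0.4, 0.6]
opening: 0.0878
gripper_force: 0.0
```

```bash
python3 -c "
from h import *
go(.60,.025,.41,2.7)"
```

```text
t 0.9333 pos [0.3913 0.3783 0.4101] rpy [1.7999e+02 2.0000e-02 2.7200e+00] F [1.5 0.4 0.6] open 0.0878
shift [1.917e+02 3.628e+02 2.000e-01] turn [0.01 0.02 0.02]
```

Request:
move_arm([
  [[192, 363, 0], [0, 0, 0], 0],
  [[192, 363, 0], [0, 0, 0], 0],
  [[192, 363, 0], [0, 0, 0], 0],
  [[192, 363, 0], [0, 0, 0], 0],
  [[192, 363, 0], [0, 0, 0], 0],
  [[192, 363, 0], [0, 0, 0], 0],
  [[192, 363, 0], [0, 0, 0], 0],
  [[192, 363, 0], [0, 0, 0], 0],
  [[192, 363, 0], [0, 0, 0], 0],
  [[192, 363, 0], [0, 0, 0], 0],
])

```text
clock: 1.77
tool_pos: [0.6005, 0.0239, 0.41]
orientation: [180.0, 0.0, 2.6]
force: [1.3, 0.4, -0.4]
opening: 0.0879
gripper_force: 0.0
```

```bash
python3 - <<'E'
from h import *
from plant import ctrl
import pickle
s=ctrl.snapshot("wrist");pickle.dump(s,open("w1.pkl","wb"))
go(.63,.025,.41,2.7);print(s["cam_to_world"].round(3),s["camera_matrix"][0,0],s["k1"])
im=cv2.resize(s["color"],(768,576),interpolation=cv2.INTER_CUBIC)
for i in range(0,512,50): cv2.putText(im,str(i),(int(i*1.5),10),0,.35,(0,0,255))
for i in range(0,384,50): cv2.putText(im,str(i),(0,int(i*1.5)),0,.35,(0,0,255))
p=proj(s,[.63,.0247,.27]);print(p,proj(s,[.5393,-.002,.321]))
cv2.imwrite("pics/w1.png",im)
E
```

```text
t 1.8167 pos [0.6025 0.0199 0.409 ] rpy [1.7986e+02 1.2000e-01 2.4900e+00] F [ 0.9 -0.   1.5] open 0.0879
shift [27.7 -3.9 -1.1] turn [ 0.14  0.12 -0.21]
[[ 0.045  0.968  0.248  0.666]
 [-0.999  0.044  0.012  0.028]
 [ 0.001 -0.248  0.969  0.548]
 [ 0.     0.     0.     1.   ]] 268.14178918271597 -0.04281107637283045
[261.53770048 161.97342826] [285.60769424 266.33968223]
```

View pics/w1.png

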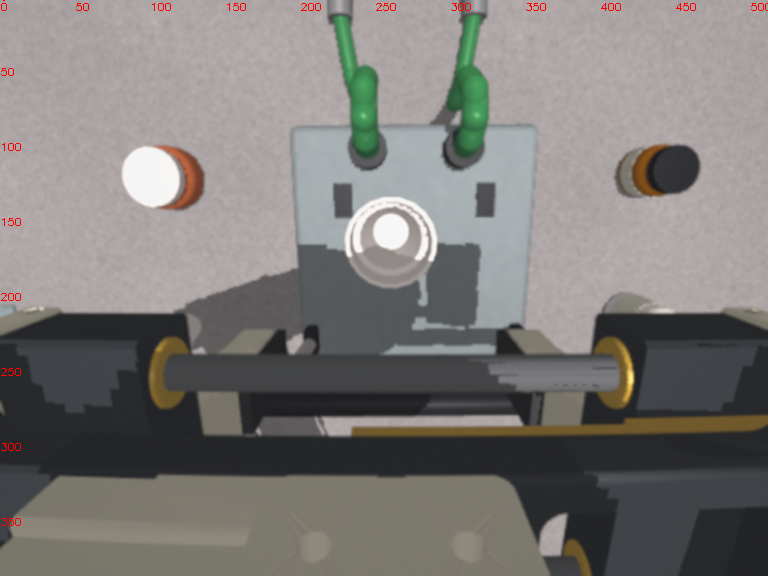

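The wrist view puts cup_a's rim centre at (260.7,161.3), within 1 mm of the predicted point. The hoses sit behind it and the lid around it is clear, so I'll centre over the cup and descend.

Request:
move_arm([
  [[27.5, -4.5, -1], [0, 0, 0], 0],
  [[27.5, -4.5, -1], [0, 0, 0], 0],
  [[27.5, -4.5, 40], [0, 0, 0], 0],
  [[27.5, -4.5, 80], [0, 0, 0], 0],
  [[27.5, -4.5, 100], [0, 0, 0], 0],
  [[27.5, -4.5, 100], [0, 0, 0], 0],
  [[27.5, -4.5, 100], [0, 0, 0], 0],
])

```text
clock: 2.4
tool_pos: [0.6267, 0.0321, 0.3099]
orientation: [179.9, 0.1, 2.7]
force: [-0.1, 0.0, 1.0]
opening: 0.0879
gripper_force: 0.0
```

```bash
python3 -c "
from h import *
go(.6305,.0252,.257,2.7)"
```

```text
t 2.4 pos [0.6267 0.0321 0.3099] rpy [1.7993e+02 1.2000e-01 2.7000e+00] F [-0.1  0.   1. ] open 0.0879
shift [ 3.6  7.  52.9] turn [0.07 0.12 0.  ]
```

Request:
move_arm([
  [[3.5, 7, 5], [0, 0, 0], 0],
  [[3.5, 7, 5], [0, 0, 0], 0],
  [[3.5, 7, 5], [0, 0, 0], 0],
])

```text
clock: 2.65
tool_pos: [0.6315, 0.025, 0.307]
orientation: [-180.0, -0.1, 2.7]
force: [0.0, 0.4, 0.6]
opening: 0.0873
gripper_force: 0.0
```

```bash
python3 - <<'E'
from h import *
from plant import ctrl
import time
go(.6305,.0252,.257,2.7)
s=ctrl.snapshot("wrist")
go(.6305,.0252,.257,2.7)
cv2.imwrite("pics/w2.png",s["color"]);print(proj(s,[.6305,.0252,.27]))
E
```

```text
t 2.65 pos [0.6315 0.025  0.307 ] rpy [-1.7998e+02 -1.2000e-01  2.6600e+00] F [0.  0.4 0.6] open 0.0873
shift [-1.1 -0.2 50. ] turn [-0.02 -0.12 -0.04]
t 2.7 pos [0.6314 0.0251 0.3069] rpy [-1.7998e+02 -1.1000e-01  2.6600e+00] F [ 0.8 -0.5  0.6] open 0.0873
shift [-1.  -0.1 49.9] turn [-0.02 -0.11 -0.04]
[261.07966603 225.28676159]
```

View pics/w2.png

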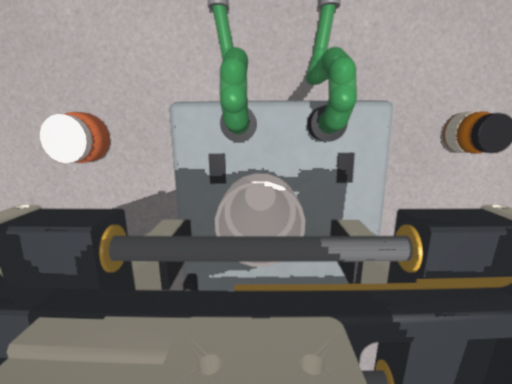

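The cup's rim spans columns 215 to 305, centred between the fingers. I'll descend and grip.

Request:
move_arm([
  [[-1, 0.5, 20], [0, 0, 0], 0],
  [[-1, 0.5, 40], [0, 0, 0], 0],
  [[-1, 0.5, 50], [0, 0, 0], 0],
  [[-1, 0.5, 50], [0, 0, 0], 0],
  [[-1, 0.5, 50], [0, 0, 0], 1],
  [[-1, 0.5, 50], [0, 0, 0], 1],
  [[-1, 0.5, 50], [0, 0, 0], 1],
  [[-1, 0.5, 50], [0, 0, 0], 1],
  [[-1, 0.5, 50], [0, 0, 0], 1],
  [[-1, 0.5, 50], [0, 0, 0], 1],
])

```text
clock: 3.53
tool_pos: [0.6303, 0.0248, 0.2565]
orientation: [-180.0, -0.1, 2.7]
force: [-0.0, 1.3, 2.8]
opening: 0.0635
gripper_force: 30.0
```

Gripped at 63.5 mm. Next I'll lift it straight up, clear of the bar.

Request:
move_arm([
  [[0, 0, -10], [0, 0, 0], 1],
  [[0, 0, -35], [0, 0, 0], 1],
  [[0, 0, -75], [0, 0, 0], 1],
  [[0, 0, -115], [0, 0, 0], 1],
  [[0, 0, -145], [0, 0, 0], 1],
  [[0, 0, -165], [0, 0, 0], 1],
  [[0, 0, -165], [0, 0, 0], 1],
  [[0, 0, -165], [0, 0, 0], 1],
])

```text
clock: 4.2
tool_pos: [0.63, 0.0247, 0.4224]
orientation: [-179.9, -0.2, 2.7]
force: [-0.0, -0.3, -2.0]
opening: 0.0636
gripper_force: 30.0
```

```bash
python3 -c "
from h import *
go(.395,.311,.42,2.7)"
```

```text
t 4.2 pos [0.63   0.0247 0.4224] rpy [-1.7995e+02 -1.5000e-01  2.6800e+00] F [-0.  -0.3 -2. ] open 0.0636
shift [-221.3 -296.9    2.1] turn [-0.05 -0.15 -0.02]
```

Request:
move_arm([
  [[-22, -30, 0], [0, 0, 0], 1],
  [[-44, -60, 0], [0, 0, 0], 1],
  [[-66, -90, 0], [0, 0, 0], 1],
  [[-88, -120, 0], [0, 0, 0], 1],
  [[-110, -150, 0], [0, 0, 0], 1],
  [[-132, -180, 0], [0, 0, 0], 1],
  [[-154, -210, 0], [0, 0, 0], 1],
  [[-176, -240, 0], [0, 0, 0], 1],
  [[-200, -270, 0], [0, 0, 0], 1],
  [[-221, -297, 0], [0, 0, 0], 1],
])

```text
clock: 5.03
tool_pos: [0.3931, 0.3118, 0.4196]
orientation: [179.9, 0.1, 2.7]
force: [0.6, 0.0, -0.2]
opening: 0.0636
gripper_force: 30.0
```

Request:
move_arm([
  [[0, 0, 0], [0, 0, 0], 1],
  [[0, 0, 0], [0, 0, 0], 1],
  [[0, 0, 0], [0, 0, 0], 1],
  [[0, 0, 0], [0, 0, 0], 1],
])

```text
clock: 5.37
tool_pos: [0.3954, 0.3104, 0.42]
orientation: [179.9, 0.0, 2.6]
force: [-1.0, 0.2, -0.3]
opening: 0.0634
gripper_force: 30.0
```

```bash
python3 - <<'E'
from h import *
from plant import ctrl
import pickle
s=ctrl.snapshot("wrist");pickle.dump(s,open("w3.pkl","wb"))
o=ctrl.get_obs();go(.4646,.311,.42,2.7)
im=cv2.resize(s["color"],(768,576),interpolation=cv2.INTER_CUBIC)
for i in range(0,512,50): cv2.putText(im,str(i),(int(i*1.5),10),0,.35,(0,0,255))
for i in range(0,384,50): cv2.putText(im,str(i),(0,int(i*1.5)),0,.35,(0,0,255))
print("B rim",proj(s,[.4646,.311,.09]),"held rim",proj(s,o["tool_pos"]+[0,0,.013]),cv2.imwrite("pics/w3.png",im))
E
```

```text
t 5.4167 pos [0.3956 0.3102 0.4202] rpy [1.7996e+02 3.0000e-02 2.6100e+00] F [ 0.2  0.7 -1. ] open 0.0638
shift [68.9  2.4  0.1] turn [ 0.04  0.03 -0.09]
B rim [262.01327107 124.0036414 ] held rim [262.08338248 257.86096425] True
```

View pics/w3.png

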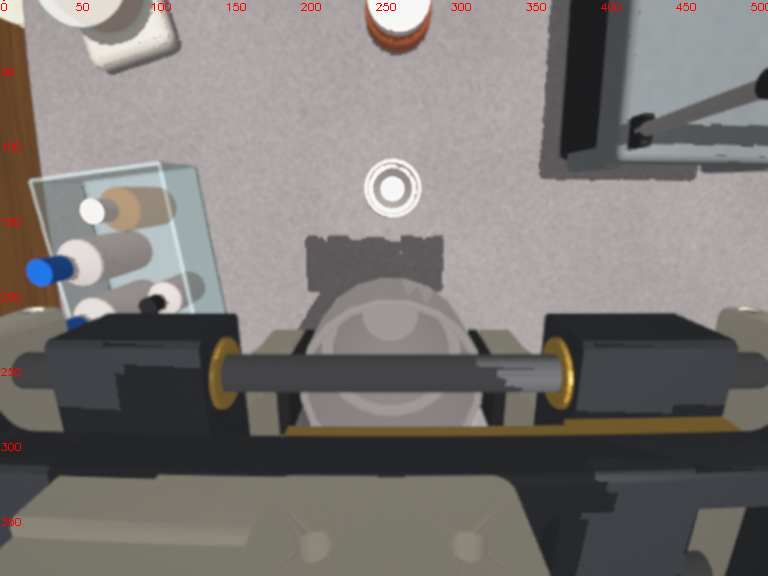

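Cup_b's rim is centred at (261.5,124.8), about 1 mm from the prediction. The held cup's rim front edge is at row 185 and its sides are at 297 and 487 in the enlarged picture, so it is centred. I'll check the cup's fore-aft offset in the grip.

```bash
python3 - <<'E'
from h import *
import pickle
s=pickle.load(open("w3.pkl","rb"));p=np.array([.3956,.3102,.4202])
a=np.linspace(0,2*np.pi,73)
for dx in(-.003,0,.003):
    q=np.array([proj(s,p+[dx+.032*np.cos(t),.032*np.sin(t),.013]) for t in a]);print(dx,q.min(0),q.max(0))
print("B",atz(s,261.5,124.8,.09))
go(.464,.3113,.42,2.7)
E
```

```text
-0.003 [200.07418193 203.93210109] [323.63787226 315.31463542]
0 [199.98799378 197.98719913] [324.2667169  310.71090209]
0.003 [199.90289232 191.97339038] [324.90060202 306.05047217]
B [0.46324798 0.31180818 0.09      ]
t 5.4167 pos [0.3956 0.3102 0.4202] rpy [1.7996e+02 3.0000e-02 2.6100e+00] F [ 0.2  0.7 -1. ] open 0.0638
shift [68.3  2.1  0.1] turn [ 0.04  0.03 -0.09]
```

Request:
move_arm([
  [[35, 1, 0], [0, 0, 0], 1],
  [[69, 2, 0], [0, 0, 0], 1],
  [[69, 2, 0], [0, 0, 0], 1],
  [[69, 2, 35], [0, 0, 0], 1],
  [[69, 2, 75], [0, 0, 0], 1],
  [[69, 2, 115], [0, 0, 0], 1],
  [[69, 2, 155], [0, 0, 0], 1],
  [[69, 2, 195], [0, 0, 0], 1],
  [[69, 2, 220], [0, 0, 0], 1],
  [[69, 2, 220], [0, 0, 0], 1],
])

```text
clock: 6.25
tool_pos: [0.4623, 0.3086, 0.1945]
orientation: [179.6, 0.4, 2.5]
force: [-0.7, -2.1, -1.7]
opening: 0.0634
gripper_force: 30.0
```

Request:
move_arm([
  [[0, 0, 0], [0, 0, 0], 1],
  [[0, 0, 0], [0, 0, 0], 1],
  [[0, 0, 0], [0, 0, 0], 1],
])

```text
clock: 6.5
tool_pos: [0.4655, 0.313, 0.203]
orientation: [-179.9, -0.2, 2.7]
force: [0.2, -0.2, 0.1]
opening: 0.0638
gripper_force: 30.0
```

```bash
python3 - <<'E'
from h import *
from plant import ctrl
import pickle
go(.4643,.3113,.112,2.7)
d={n:ctrl.snapshot(n) for n in("side","top")};pickle.dump(d,open("s1.pkl","wb"))
f=lambda im,x,y,w,h,k:cv2.resize(im[y:y+h,x:x+w],None,fx=k,fy=k,interpolation=cv2.INTER_CUBIC)
o=np.hstack([f(d["side"]["color"],80,210,100,130,4),f(d["top"]["color"],80,180,100,130,4)]);cv2.imwrite("pics/n1.png",o)
E
```

```text
t 6.5 pos [0.4655 0.313  0.203 ] rpy [-1.7985e+02 -1.6000e-01  2.6700e+00] F [ 0.2 -0.2  0.1] open 0.0638
shift [-1.5  1.9 91. ] turn [-0.15 -0.16 -0.03]
```

View pics/n1.png

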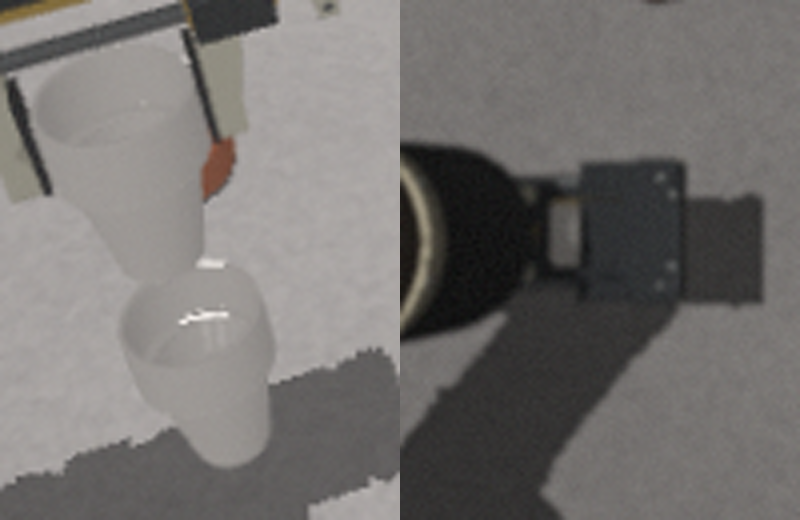

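Cup_a is held above cup_b. In side pixels the held rim's centre is about (109.5,233.5) and cup_b's rim centre about (129,289). I'll check both against projections and settle the arm.

Request:
move_arm([
  [[-1.5, 2, 25], [0, 0, 0], 1],
  [[-1.5, 2, 40], [0, 0, 0], 1],
  [[-1.5, 2, 40], [0, 0, 0], 1],
  [[-1.5, 2, 40], [0, 0, 0], 1],
  [[-1.5, 2, 40], [0, 0, 0], 1],
])

```text
clock: 7.02
tool_pos: [0.4635, 0.3109, 0.1621]
orientation: [-179.9, -0.1, 2.7]
force: [0.3, -0.0, -0.3]
opening: 0.0633
gripper_force: 30.0
```

```bash
python3 - <<'E'
from h import *
import pickle
s=pickle.load(open("s1.pkl","rb"))["side"]
a=np.linspace(0,2*np.pi,73)
for c in([.4655,.313,.2165],[.4643,.3113,.09]):
    q=np.array([proj(s,np.array(c)+[.032*np.cos(t),.032*np.sin(t),0]) for t in a]);print((q.min(0)-[80,210])*4,(q.max(0)-[80,210])*4)
go(.4643,.3113,.112,2.7)
E
```

```text
[24.7492328  39.73553195] [190.83790578 146.22573184]
[114.1216421  254.68635429] [259.52084113 365.37796069]
t 7.0167 pos [0.4635 0.3109 0.1621] rpy [-1.7993e+02 -1.0000e-01  2.7100e+00] F [ 0.3 -0.  -0.3] open 0.0633
shift [ 0.7 -0.3 50.1] turn [-0.07 -0.1   0.01]
```

Request:
move_arm([
  [[1, 0, 10], [0, 0, 0], 1],
  [[1, 0, 20], [0, 0, 0], 1],
  [[1, 0, 30], [0, 0, 0], 1],
  [[1, 0, 38], [0, 0, 0], 1],
  [[1, 0, 38], [0, 0, 0], 1],
  [[1, 0, 38], [0, 0, 0], 1],
])

```text
clock: 7.52
tool_pos: [0.4635, 0.3098, 0.1217]
orientation: [179.9, 0.1, 2.7]
force: [0.2, 0.8, -0.1]
opening: 0.0632
gripper_force: 30.0
```

Request:
move_arm([
  [[0, 0, 4], [0, 0, 0], 1],
  [[0, 0, 7], [0, 0, 0], 1],
  [[0, 0, 10], [0, 0, 0], 1],
  [[0, 0, 10], [0, 0, 0], 1],
])

```text
clock: 7.85
tool_pos: [0.4636, 0.31, 0.112]
orientation: [180.0, 0.0, 2.7]
force: [-0.6, 0.0, -1.1]
opening: 0.0635
gripper_force: 30.0
```

```bash
python3 -c "
from h import *
go(.4643,.3113,.1105,2.7)"
```

```text
t 7.85 pos [0.4636 0.31   0.112 ] rpy [1.7998e+02 3.0000e-02 2.6800e+00] F [-0.6  0.  -1.1] open 0.0635
shift [ 0.8 -1.3  1.5] turn [ 0.02  0.03 -0.02]
```

Request:
move_arm([
  [[0.3, -0.5, 1.5], [0, 0, 0], 1],
  [[0.3, -0.5, 2.5], [0, 0, 0], 1],
  [[0.3, -0.5, 2.5], [0, 0, 0], 1],
  [[0.3, -0.5, 2.5], [0, 0, 0], 1],
])

```text
clock: 8.18
tool_pos: [0.4643, 0.3108, 0.1106]
orientation: [-180.0, -0.0, 2.7]
force: [-0.4, -1.6, 4.5]
opening: 0.0634
gripper_force: 30.0
```

The tool meets contact (4.5 N) exactly at the seated height, so I'll release and retreat upwards.

Request:
move_arm([
  [[0, 0, 0], [0, 0, 0], 0],
  [[0, 0, 0], [0, 0, 0], 0],
  [[0, 0, 0], [0, 0, 0], 0],
  [[0, 0, 0], [0, 0, 0], 0],
  [[0, 0, 0], [0, 0, 0], 0],
  [[0, 0, -10], [0, 0, 0], 0],
  [[0, 0, -40], [0, 0, 0], 0],
  [[0, 0, -80], [0, 0, 0], 0],
  [[0, 0, -120], [0, 0, 0], 0],
  [[0, 0, -150], [0, 0, 0], 0],
])

```text
clock: 9.02
tool_pos: [0.4646, 0.3109, 0.2644]
orientation: [-179.9, -0.2, 2.7]
force: [1.6, 1.3, 0.2]
opening: 0.0875
gripper_force: 0.0
```

```bash
python3 - <<'E'
from h import *
from plant import ctrl
import pickle
d={n:ctrl.snapshot(n) for n in("side","wrist")};pickle.dump(d,open("s2.pkl","wb"))
f=lambda im,x,y,w,h,k:cv2.resize(im[y:y+h,x:x+w],None,fx=k,fy=k,interpolation=cv2.INTER_CUBIC)
o=np.hstack([f(d["side"]["color"],80,210,100,130,4),f(d["wrist"]["color"],205,140,100,130,4)]);cv2.imwrite("pics/n2.png",o)
s=d["side"];a=np.linspace(0,2*np.pi,73)
for c in([.4643,.311,.124],[.4643,.311,.09]):
    q=np.array([proj(s,np.array(c)+[.032*np.cos(t),.032*np.sin(t),0]) for t in a]);print((q.min(0)-[80,210])*4,(q.max(0)-[80,210])*4)
go(.42,.1,.42,2.7)
E
```

```text
[ 93.77171926 201.97003374] [244.32601936 312.25305205]
[114.80619187 254.49027881] [260.18522772 365.15479385]
t 9.1167 pos [0.4662 0.3125 0.2672] rpy [-179.6    -0.47    2.73] F [ 0.3 -0.  -0.9] open 0.0877
shift [ -55.   209.  -154.7] turn [-0.41 -0.47  0.03]
```

View pics/n2.png

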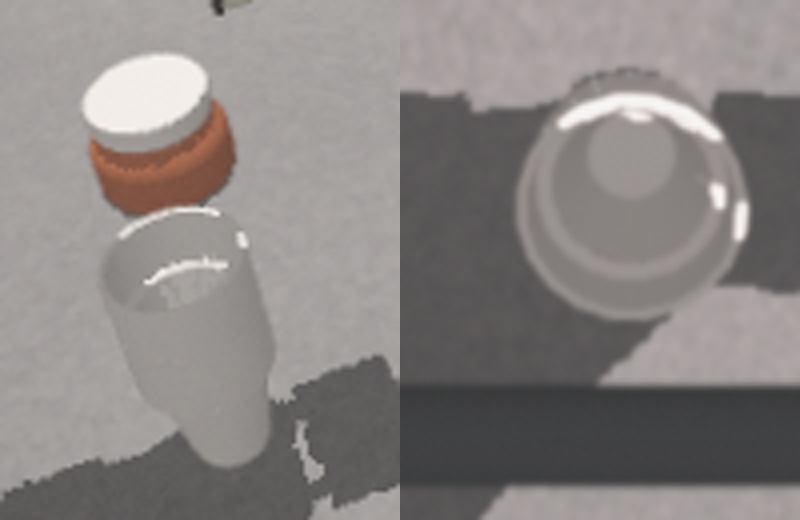

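Cup_a is nested in cup_b. Its rim runs from row 207 in the side crop against about 202 predicted for the seated pose, and it is upright and concentric from the wrist. Now for the clamp: I'll rise, close the fingers and move in front of the bar.

```bash
python3 -c "
from h import *
go(.466,.312,.42,2.7);go(.465,-.005,.42,2.7)"
```

```text
t 9.1167 pos [0.4662 0.3125 0.2672] rpy [-179.6    -0.47    2.73] F [ 0.3 -0.  -0.9] open 0.0877
shift [   1.    -0.6 -152.8] turn [-0.41 -0.47  0.03]
t 9.1167 pos [0.4662 0.3125 0.2672] rpy [-179.6    -0.47    2.73] F [ 0.3 -0.  -0.9] open 0.0877
shift [ -15.1  316.  -155.1] turn [-0.41 -0.47  0.03]
```

Request:
move_arm([
  [[0, 0, -40], [0, 0, 0], 0],
  [[0, 0, -80], [0, 0, 0], 0.5],
  [[0, 0, -120], [0, 0, 0], 1],
  [[0, 0, -155], [0, 0, 0], 1],
  [[-2, 38, -155], [0, 0, 0], 1],
  [[-4, 76, -155], [0, 0, 0], 1],
  [[-6, 114, -155], [0, 0, 0], 1],
  [[-8, 152, -155], [0, 0, 0], 1],
  [[-10, 190, -155], [0, 0, 0], 1],
  [[-12, 228, -155], [0, 0, 0], 1],
])

```text
clock: 9.95
tool_pos: [0.4619, 0.0806, 0.4157]
orientation: [-180.0, -0.0, 2.7]
force: [0.8, -0.7, -0.1]
opening: 0.0332
gripper_force: 0.0
```

Request:
move_arm([
  [[-2, 38, 0], [0, 0, 0], 1],
  [[-4, 76, 0], [0, 0, 0], 1],
  [[-4, 88, 0], [0, 0, 0], 1],
  [[-4, 88, 0], [0, 0, 0], 1],
  [[-4, 88, 0], [0, 0, 0], 1],
])

```text
clock: 10.37
tool_pos: [0.4625, -0.0065, 0.4155]
orientation: [-180.0, -0.0, 2.6]
force: [-0.7, 0.4, -0.5]
opening: 0.0019
gripper_force: 0.0
```

```bash
python3 -c "
from h import *
go(.47,-.005,.325,2.7)"
```

```text
t 10.3667 pos [ 0.4625 -0.0065  0.4155] rpy [-1.7998e+02 -3.0000e-02  2.5600e+00] F [-0.7  0.4 -0.5] open 0.0019
shift [ 7.5 -1.1 90.5] turn [-0.02 -0.03 -0.14]
```

Request:
move_arm([
  [[0, 0, 40], [0, 0, 0], 1],
  [[0, 0, 80], [0, 0, 0], 1],
  [[7, 0, 90], [0, 0, 0], 1],
  [[25, 0, 90], [0, 0, 0], 1],
  [[40, 0, 90], [0, 0, 0], 1],
  [[40, 0, 90], [0, 0, 0], 1],
])

```text
clock: 10.87
tool_pos: [0.5057, -0.0027, 0.3255]
orientation: [179.9, 0.0, 2.8]
force: [-0.1, 0.6, 0.1]
opening: 0.0007
gripper_force: 0.0
```

Request:
move_arm([
  [[5, 0, 0], [0, 0, 0], 1],
  [[10, 0, 0], [0, 0, 0], 1],
  [[15, 0, 0], [0, 0, 0], 1],
  [[20, 0, 0], [0, 0, 0], 1],
  [[25, 0, 0], [0, 0, 0], 1],
  [[25, 0, 0], [0, 0, 0], 1],
])

```text
clock: 11.37
tool_pos: [0.5285, -0.0025, 0.325]
orientation: [180.0, 0.0, 2.7]
force: [-0.3, -0.4, 0.1]
opening: 0.0002
gripper_force: 0.0
```

Request:
move_arm([
  [[6, 0, 0], [0, 0, 0], 1],
  [[12, 0, 0], [0, 0, 0], 1],
  [[18, 0, 0], [0, 0, 0], 1],
  [[24, 0, 0], [0, 0, 0], 1],
])

```text
clock: 11.7
tool_pos: [0.5521, -0.0016, 0.3248]
orientation: [180.0, 0.0, 2.7]
force: [-2.5, -0.1, -1.3]
opening: 0.0002
gripper_force: 1.0
```

Request:
move_arm([
  [[7, 0, 5], [0, 0, 0], 1],
  [[14, 0, 9], [0, 0, 0], 1],
  [[21, 0, 13], [0, 0, 0], 1],
  [[28, 0, 18], [0, 0, 0], 1],
  [[34, 0, 22], [0, 0, 0], 1],
  [[40, 0, 27], [0, 0, 0], 1],
  [[46, 0, 32], [0, 0, 0], 1],
  [[51, 0, 37], [0, 0, 0], 1],
  [[56, 0, 42], [0, 0, 0], 1],
  [[56, 0, 42], [0, 0, 0], 1],
])

```text
clock: 12.53
tool_pos: [0.6081, 0.0012, 0.2814]
orientation: [180.0, 0.1, 2.7]
force: [-0.6, 0.5, -0.5]
opening: 0.0003
gripper_force: 0.0
```

```bash
python3 - <<'E'
from h import *
from plant import ctrl
s=ctrl.snapshot("side")
cv2.imwrite("pics/b1.png",cv2.resize(s["color"][80:230,150:350],(800,600),interpolation=cv2.INTER_CUBIC))
go(.57,0,.35,2.7)
E
```

```text
t 12.5833 pos [0.6079 0.0011 0.2821] rpy [1.7998e+02 7.0000e-02 2.6800e+00] F [-0.2  0.5 -0.5] open 0.0007
shift [-38.   -0.6 -67.9] turn [ 0.02  0.07 -0.02]
```

View pics/b1.png

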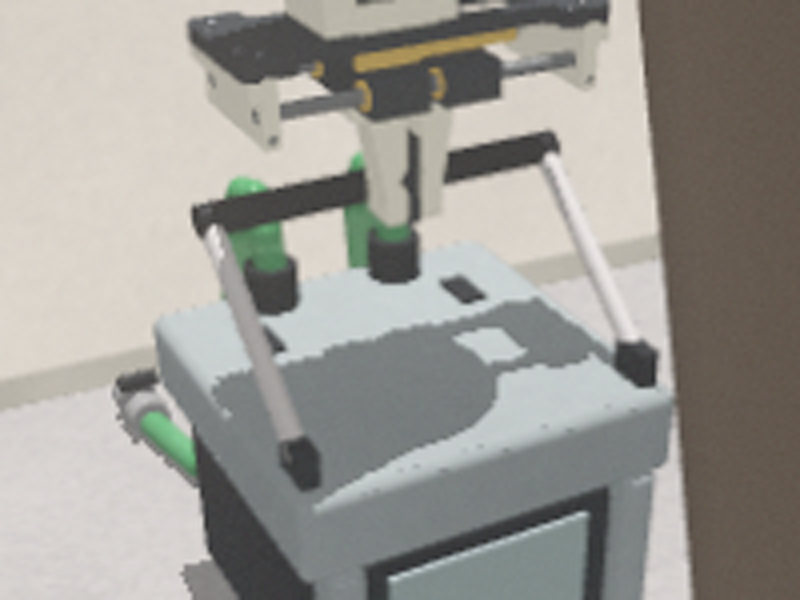

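The bar has swung to about 40°, with the fingertips at its front side. I'll go back, up and over the bar, then press down along its arc.

Request:
move_arm([
  [[-20, 0, 0], [0, 0, 0], 1],
  [[-22, 0, -35], [0, 0, 0], 1],
  [[-22, 0, -70], [0, 0, 0], 1],
  [[-22, 0, -70], [0, 0, 0], 1],
  [[5, 0, -70], [0, 0, 0], 1],
  [[22, 0, -70], [0, 0, 0], 1],
  [[22, 0, -70], [0, 0, 0], 1],
  [[22, 0, -45], [0, 0, 0], 1],
  [[22, 0, -30], [0, 0, 0], 1],
  [[22, 0, -30], [0, 0, 0], 1],
])

```text
clock: 13.42
tool_pos: [0.628, 0.0022, 0.3097]
orientation: [-180.0, 0.3, 2.7]
force: [-0.9, -0.6, -1.6]
opening: 0.0002
gripper_force: 0.0
```

Request:
move_arm([
  [[1, 0, 4], [0, 0, 0], 1],
  [[2, 0, 8], [0, 0, 0], 1],
  [[3, 0, 12], [0, 0, 0], 1],
  [[4, 0, 14], [0, 0, 0], 1],
  [[4, 0, 14], [0, 0, 0], 1],
])

```text
clock: 13.83
tool_pos: [0.6348, 0.0024, 0.3]
orientation: [-180.0, -0.2, 2.7]
force: [1.7, -0.3, 1.8]
opening: 0.0006
gripper_force: 1.1
```

Request:
move_arm([
  [[3, 0, 8], [0, 0, 0], 1],
  [[5, 0, 15], [0, 0, 0], 1],
  [[8, 0, 22], [0, 0, 0], 1],
  [[11, 0, 29], [0, 0, 0], 1],
  [[14, 0, 36], [0, 0, 0], 1],
  [[16, 0, 43], [0, 0, 0], 1],
  [[18, 0, 50], [0, 0, 0], 1],
  [[20, 0, 58], [0, 0, 0], 1],
  [[21, 0, 65], [0, 0, 0], 1],
  [[22, 0, 72], [0, 0, 0], 1],
])

```text
clock: 14.67
tool_pos: [0.6555, 0.0033, 0.226]
orientation: [180.0, 0.0, 2.7]
force: [0.8, -0.5, 0.6]
opening: 0.0007
gripper_force: 0.4
```

Request:
move_arm([
  [[0, 0, 4], [0, 0, 0], 1],
  [[0, 0, 7], [0, 0, 0], 1],
  [[0, 0, 9], [0, 0, 0], 1],
  [[0, 0, 9], [0, 0, 0], 1],
  [[0, 0, 9], [0, 0, 0], 1],
])

```text
clock: 15.08
tool_pos: [0.6554, 0.0033, 0.2199]
orientation: [180.0, -0.1, 2.7]
force: [-4.1, 0.9, 10.4]
opening: 0.0003
gripper_force: 5.0
```

It reaches the stop exactly at the expected 0.220 m with 10 N. I'll press slightly more, then retreat straight up.

Request:
move_arm([
  [[0, 0, 3], [0, 0, 0], 1],
  [[0, 0, 3], [0, 0, 0], 1],
  [[0, 0, 3], [0, 0, 0], 1],
])

```text
clock: 15.33
tool_pos: [0.6555, 0.0032, 0.2195]
orientation: [180.0, -0.2, 2.8]
force: [-10.5, 2.3, 23.6]
opening: 0.0004
gripper_force: 11.7
```

Request:
move_arm([
  [[0, 0, -20], [0, 0, 0], 1],
  [[0, 0, -60], [0, 0, 0], 1],
  [[0, 0, -100], [0, 0, 0], 1],
  [[0, 0, -140], [0, 0, 0], 1],
  [[-40, 0, -160], [0, 0, 0], 1],
  [[-80, 0, -160], [0, 0, 0], 1],
  [[-120, 0, -160], [0, 0, 0], 1],
  [[-160, 0, -160], [0, 0, 0], 1],
  [[-160, 0, -160], [0, 0, 0], 1],
  [[-160, 0, -160], [0, 0, 0], 1],
])

```text
clock: 16.17
tool_pos: [0.4939, -0.0044, 0.3767]
orientation: [-179.9, -0.2, 2.7]
force: [0.1, 0.1, 1.1]
opening: 0.0004
gripper_force: 0.0
```

```bash
python3 - <<'E'
from h import *
from plant import ctrl
s=ctrl.snapshot("side");im=s["color"]
print(proj(s,[.652,.107,.192]),proj(s,[.662,-.1,.192]))
cv2.imwrite("pics/f.png",cv2.resize(im[80:350,60:420],(800,600),interpolation=cv2.INTER_CUBIC))
E
```

```text
[199.27709078 164.64923631] [280.95679982 144.32999512]
```

View pics/f.png

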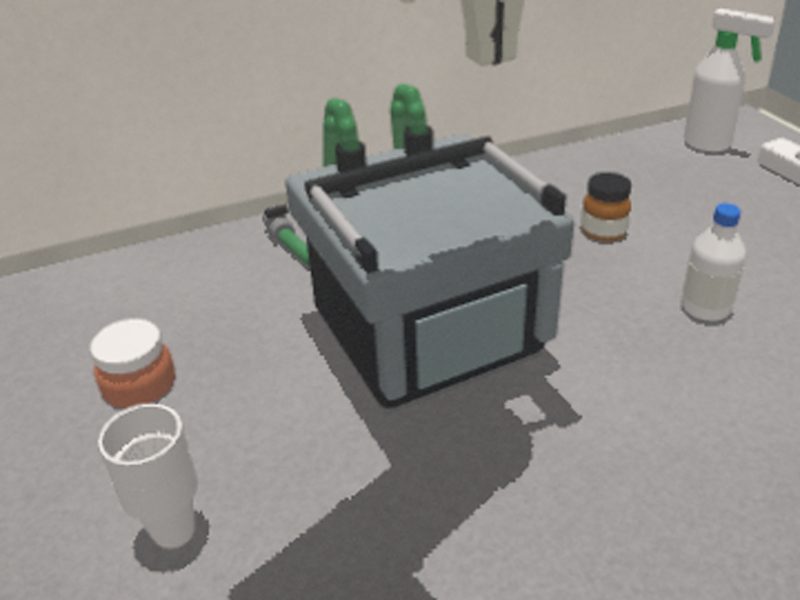

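The bar lies flat on the lid from (310,188) to (490,145). The nested cups stand upright at (150,470), the bottle, jar and tub are in place, and the gripper is clear.

```bash
python3 -c "
from plant import ctrl
print(ctrl.close_job())"
```

```text
the job is handed in; nothing more can be done
None
```

The job is handed in: cup_a sits fully nested and upright in cup_b, the clamp handle was then pressed down to its stop on the lid, and the bottle, jar and tub were not touched (about 16 s used).

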